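# Take a strainer's width with the pocket tape and lock the reading

## Task

Take the outside width of the small wooden strainer with the pocket tape: catch the tape's end hook over the outer edge of the strainer's far bar, draw the case back towards you across the middle of the strainer, square to its bars and against the blade's spring, and set it upright on the bench with its rubber foot snug against the outer edge of the near bar. Then press the thumb lock on top of the case fully down and leave the tape standing there, hooked and locked. The strainer is delicate: ease the foot up to it rather than letting the spring snap it home, and do not shift the strainer or the things lying around.

Things in the scene. Friction and masses are not known exactly. Their poses are not given: they have to be found in the camera images.
- tape_center (a point): grey case of the pocket tape, standing on its flat base: 72 mm long (x), 38 mm thick (y, flat sides to grasp), 54 mm high, about 0.3 kg. This point: its middle, 27 mm above the base, 38 mm behind the foot's face. +x is where the blade comes out, +z up. The white blade, 19 mm wide and stiff, leaves the front with its underside 12 mm above the base and stays straight along +x
- tape_blade (a joint): how far the blade is drawn out, m (0 to 0.22). At 0 the inner face of the hook's lip stands 28 mm ahead of the rubber foot's face, so the tape spans 28 mm + this value. A spring always pulls the blade home: 3 N at 0, 10 N more per metre
- tape_hook: steel hook at the blade's end, axes as the case's. Origin: on the lip's inner face (towards the case), at the blade's underside. The lip, 19 mm wide and 2 mm thick, reaches 9 mm below the blade's underside, at right angles to it; with the case level on the bench it ends 3 mm above the bench
- tape_foot: black rubber foot low on the case's front, 34 mm wide, from 1 to 10 mm above the base, standing 2 mm out of the case. Origin: in its front face, at the level of the base; axes as the case's
- tape_lock (a joint): travel of the thumb lock, m: 0 = up (blade free), 0.006 = fully down with its shoe gripping the blade. It yields at about 3 N of push, is stopped by its shoe at 6 mm, and stays where it is left
- lock_top (a point): middle of the thumb lock's top face: a ribbed black pad 18 x 16 mm on top of the case, 18 mm ahead of the case's middle, 66 mm above the base (12 mm above the case) when up; pressed straight down
- strainer: bare wooden frame lying flat, 11 mm high, 220 mm long (y), open inside. Origin: its middle, at bench level; +x points away from the robot, to the far bar. The near and far bars, 20 mm wide, run along y, each screwed out on studs: its outer edge lies 67 to 88 mm from the origin along x; how far is not reported and differs from bar to bar. 1.4 kg with its weights, slides if pushed over about 7 N
- weight_l: brown leather-covered weight, 62 x 41 x 22 mm, on the strainer's left cross rail (the rails are 24 mm wide, 98 mm left and right of the strainer's middle); part of the strainer, leave it
- weight_r: the same on the right cross rail
- pencil: a pencil, 170 mm, lying on the bench: leave it
- eraser: a small worn eraser, 50 x 23 x 13 mm: leave it
- hammer: a light hammer, 224 mm long, lying on the bench: leave it
- bone_folder: a bone folder, 140 mm long, lying on the bench: leave it
- spool: a wooden thread spool, 39 mm across, 58 mm high: leave it
- jar: a pigment jar, 48 mm across, 58 mm high: leave it

How it is judged:
By the outcome, as a careful person would: the job done as asked, in the order asked, and still so for the second after the job is handed in, with the robot touching nothing.
It also fails if it takes over 69 s, if anything falls off the work surface, if the arm or the gripper's body presses on something with over 40 N, if the wrist force passes 120 N, or if a joint passes its speed limit or range.

## Robot

A 6-joint arm with a two-finger parallel gripper is mounted at the origin on a cart in front of the work surface, level with it; the furniture and walls round the work are solid. World frame = base frame: x ahead of the robot, y to its left, z up, the work surface at z = 0. Lengths are in m, angles in rad, forces in N, time in s.
With the tool pointing down it reaches from about 0.425 to 0.95 m from the base axis. Payload 3.5 kg.
Tool frame: the origin (TCP) lies on the centre line of the jaws, within the pads' length; the fingertips stand 17 mm ahead of it and the grasp point (between the pads) lies 2 mm behind it; z points along the fingers, y is the line along which they close (so a half turn about z gives the same grasp; the last joint's range is limited). The gripper opens to 85 mm and grips with 20 to 120 N. Pads are 22 mm wide; open, the fingers measure 114 mm over their backs; the gripper's body (76 mm by 85 mm) begins 54 mm behind the grasp point. The pads swing forward as they close: fully open they stand 13 mm farther back than shut.
Start: joints at [-1.319, 0.286, 1.577, -0, 1.279, -0.15], TCP at [0.264, -0.621, 0.248] pointing down, gripper open.
Joint ranges: [-2.77, 2.77], [-0.9, 2.22], [0.21, 2.48], [-1.53, 4.67], [0.24, 2.81], [-2.84, 2.84]. Speed limits (rad/s): [2.79, 2.79, 3.14, 3.14, 3.14, 3.14].

## Interface

Orientations are given as a unit quaternion [x, y, z, w].
In Python, from plant import ctrl gives the robot as it stands. The module is installed in compiled form; this text tells all that it offers.
- The arm moves only by the tool drive_tool, never from a script. Its argument "moves" is a list of rows, each a list of 3 entries, a list of its own where there are three numbers: the turn, a rotation vector about the tool's x, y, z in rad, then the shift along the tool's x, y, z in m, then the finger opening in m, from 0 to 0.0854. A call has 1 to 5 rows; each row shifts and turns the commanded pose from where the row before left it, along the tool's axes as they then stand; what a row does not reach is not made up. A row lasts 1/8 s, in which the tool goes at most 62.5 mm and 10.7 degrees, less where a joint would pass 70% of its speed; a pose out of reach is approached as far as the arm can. A call with a gripper value outside its range is refused whole. The fingers move at their own pace and stop on an object; "grip_force" is the grip in N (left out, the last holds). Time passes only in rows, so rows that do not move let the fingers close. It gives the time, the measured TCP pose, the force, the opening and the grip force at its end, in the units of the state.
- ctrl.get_state(): the state, without advancing time (a new reading comes with each control period).
- ctrl.read_camera(name): name is "scene" or "side" or "wrist"; returns a dict with "image" (400x640x3 uint8, red, green, blue), "fx", "fy", "cx", "cy" (pixels), "R" (3x3) and "t" (3): a world point X has camera coordinates R X + t. Camera axes: x right, y down, z forward; pixel columns grow to the right and rows downward; lengths in m; the calibration is good to about 2 mm. A picture is of the moment at which its call begins. There is no depth.
- ctrl.sign_off(): hands the job in; it is judged then, once.
The state is a dict: "time": time; "qpos": joint angles; "dq": joint speeds; "joint_efforts": joint torques, N m; "eef_pos": TCP position; "tcp_rot": TCP orientation; "contact_force": force on the tool from outside, world axes, zero at the start; "wrist_torque": the same for the moment, N m; "opening": opening from 0.0 (shut) to 1.0 (fully open); "finger_force": force on a finger pad.
Only numpy, scipy, OpenCV 4.12 (cv2) and the standard library are available. Lean on these libraries where they do the work, as an engineer would, in place of code of your own. Each camera call takes 0.05 s, during which the arm holds its last target. There are 200 camera calls.

## Working session

There is one attempt and no reset: what is moved stays moved. The work goes in short steps, Python scripts to look and compute and a tool call to move; the robot and the scene stay as the last step left them, time stands still between calls to the robot, and variables do not carry over. Pictures are saved under pics/ and viewed, at most 10 in all, crops included, and the job is handed in when it is done.

Besides the shell and the picture viewer there is one more tool, called after "Request:" as name([rows], argument=value, ...), one row to a line, values as JSON. drive_tool: Moves the arm, as the interface text tells. Its arguments: {"type":"object","properties":{"moves":{"type":"array","items":{"type":"array"}},"grip_force":{"type":"number"}},"required":["moves"]}

```bash
mkdir -p pics; ls
cat > h.py <<'E'
import numpy as np, cv2
from plant import ctrl
def cam(n,f=None):
    c=ctrl.read_camera(n)
    if f: cv2.imwrite('pics/'+f,c['image'][:,:,::-1])
    return c
def ray(c,u,v,z):
    R=np.array(c['R']);t=np.array(c['t']);o=-R.T@t
    d=R.T@np.array([(u-c['cx'])/c['fx'],(v-c['cy'])/c['fy'],1]);return o+d*(z-o[2])/d[2]
def proj(c,X):
    p=np.array(c['R'])@np.array(X)+np.array(c['t']);return c['fx']*p[0]/p[2]+c['cx'],c['fy']*p[1]/p[2]+c['cy']
E
python3 - <<'E'
from h import *
import pickle
for n in ('scene','side'):
    c=cam(n,n+'1.png');pickle.dump(c,open(n+'.pkl','wb'))
    print(n,-np.array(c['R']).T@c['t'],c['fx'],np.array(c['R'])[2])
print(ctrl.get_state())
E
```

```text
pics
scene [-0.35183318  0.7280143   0.76481738] 380.99805498065354 [ 0.70715222 -0.44278145 -0.55125341]
side [0.14738078 0.98949232 0.53661323] 375.4213466928567 [ 0.39132514 -0.80552759 -0.4449606 ]
{'time': 0.1, 'qpos': array([-1.31902109e+00,  2.87111323e-01,  1.57801694e+00,  3.07038930e-05,
        1.27860021e+00, -1.49986598e-01]), 'dq': array([ 0.00069413, -0.0011765 , -0.00524688,  0.00066243, -0.00217757,
       -0.00047433]), 'joint_efforts': array([ 2.15540749e-03, -4.07293904e+01, -2.93697846e+01, -7.79761467e-05,
        3.43013693e-03, -1.49140067e-05]), 'eef_pos': array([ 0.26385552, -0.62069496,  0.24707002]), 'tcp_rot': array([ 9.79891513e-01,  1.99528148e-01, -3.96496260e-05, -1.06727499e-03]), 'contact_force': array([-0.65270328,  0.8940166 , -0.23005289]), 'wrist_torque': array([-0.02088094, -0.01074179,  0.04419249]), 'finger_force': 0.0, 'opening': 1.0008994582861326}
```

View pics/scene1.png

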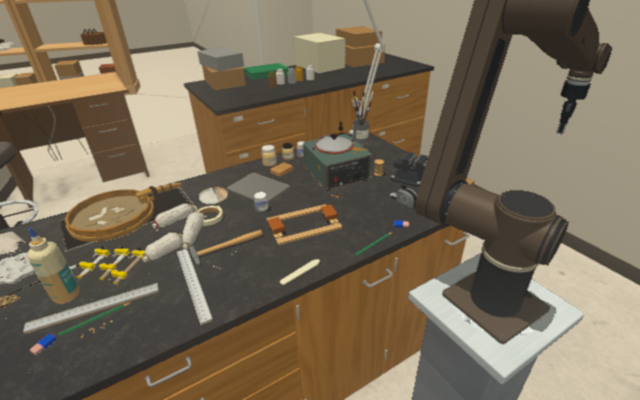

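View pics/side1.png

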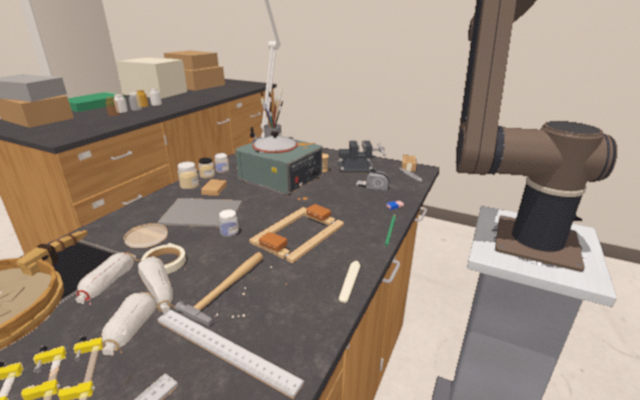

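The scene view shows the strainer at about (303,224) with weights at (277,226) and (330,210), and the tape near (404,196), half hidden by the arm. In the side view the strainer is at (297,232), the tape at (377,182) with its blade to the left or right, the eraser at (395,204) and the pencil at (390,228).

Run:
```python
from h import *
import pickle
s=pickle.load(open('scene.pkl','rb'));d=pickle.load(open('side.pkl','rb'))
for n,c,u,v,z in [('tape',d,377,182,.027),('tape',s,404,196,.027),('wl',s,277,226,.022),('wr',s,330,210,.022),('wl',d,273,241,.022),('wr',d,319,212,.022),('eraser',d,395,204,.01),('pencilA',d,386,242,0),('pencilB',d,393,216,0),('jar',d,229,222,.029),('spool',d,409,163,.029),('box',d,279,187,0)]:
    print(n,ray(c,u,v,z).round(3))
a=d['image'][120:280,200:440];cv2.imwrite('pics/c1.png',cv2.resize(a,None,fx=3.3,fy=3.3,interpolation=cv2.INTER_CUBIC)[:,:,::-1])
```

```text
tape [ 0.471 -0.115  0.027]
tape [ 0.486 -0.126  0.027]
wl [0.584 0.336 0.022]
wr [0.565 0.141 0.022]
wl [0.591 0.335 0.022]
wr [0.556 0.149 0.022]
eraser [ 0.382 -0.021  0.01 ]
pencilA [0.348 0.178 0.   ]
pencilB [0.37  0.037 0.   ]
jar [0.739 0.319 0.029]
spool [ 0.419 -0.33   0.029]
box [0.77  0.018 0.   ]
```

View pics/c1.png

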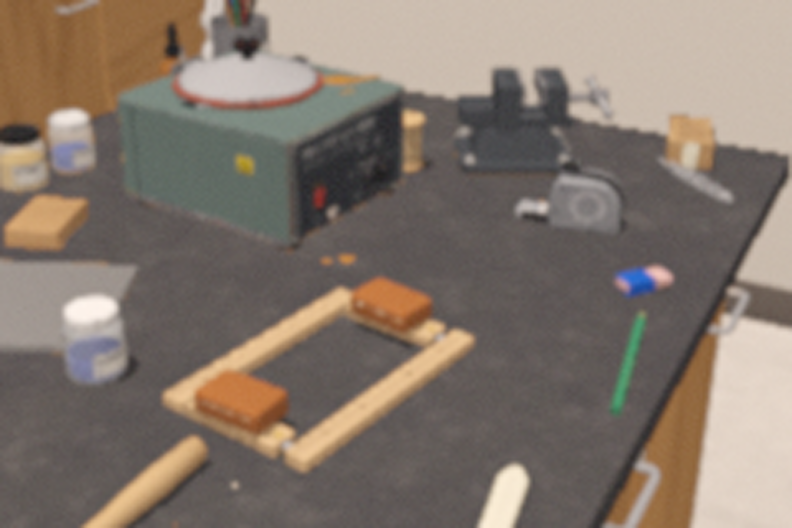

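The crop shows the tape at about (585,203) with its hook at (525,208), pointing roughly away from the robot. The strainer's yaw is about -8°. Next I move above the tape and look with the wrist camera.

Request:
drive_tool([
  [[0,0,0],[0.041,-0.042,0],0.0854],
  [[0,0,0],[0.041,-0.042,0],0.0854],
  [[0,0,0],[0.041,-0.042,0],0.0854],
  [[0,0,0],[0.041,-0.042,0],0.0854],
  [[0,0,0],[0.041,-0.042,0],0.0854],
])

```text
time: 0.72
eef_pos: [0.3708, -0.3457, 0.2478]
tcp_rot: [0.98, 0.199, -0.0, -0.0]
contact_force: [0.4, 0.3, 0.7]
opening: 0.999
finger_force: 0.0
```

Request:
drive_tool([
  [[0,0,0],[0.041,-0.042,0],0.0854],
  [[0,0,0],[0.041,-0.042,0],0.0854],
  [[0,0,0],[0.041,-0.042,0],0.0854],
  [[0,0,0],[0.041,-0.042,0],0.0854],
  [[0,0,0],[0,0,0],0.0854],
])

```text
time: 1.35
eef_pos: [0.4562, -0.1255, 0.2479]
tcp_rot: [0.979, 0.203, -0.0, -0.0]
contact_force: [-0.1, 0.5, -0.2]
opening: 1.003
finger_force: 0.0
```

Run:
```python
from h import *
import pickle
c=cam('wrist','w1.png');pickle.dump(c,open('w1.pkl','wb'));d=cam('side','s2.png');s=cam('scene','sc2.png')
st=ctrl.get_state();print(st['eef_pos'],st['tcp_rot'],-np.array(c['R']).T@c['t'],c['R'])
```

```text
[ 0.45552335 -0.12937561  0.24803419] [ 9.79892830e-01  1.99524273e-01 -3.21323781e-04  5.50779140e-05] [ 0.51790574 -0.09850199  0.37268349] [[ 3.96232680e-01 -9.18149900e-01 -6.51906336e-04]
 [-8.84202671e-01 -3.81773658e-01  2.69136601e-01]
 [-2.47356624e-01 -1.06064300e-01 -9.63101794e-01]]
```

View pics/w1.png

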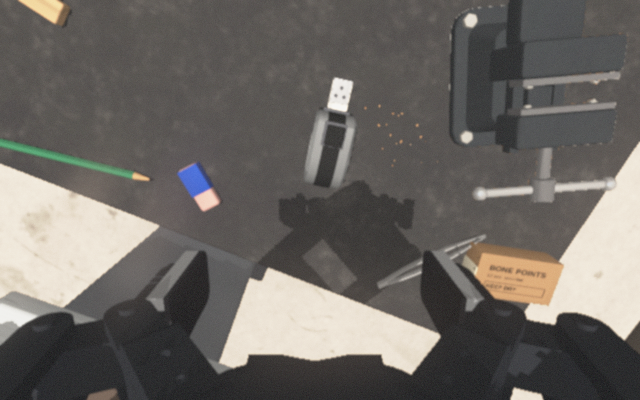

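The wrist view shows the tape's case centred near (331,148), with the white blade and hook at (340,95) pointing up-image. The vise on the right and the eraser at (198,187) are clear of it.

Run:
```python
from h import *
import pickle
c=pickle.load(open('w1.pkl','rb'));im=c['image'].astype(int)
m=np.zeros((400,640),np.uint8);sub=im[65:125,315:365];mm=(sub.min(2)>170);m[65:125,315:365]=mm
n,l,st,ce=cv2.connectedComponentsWithStats(m);i=1+np.argmax(st[1:,4]);print(st[i])
r=cv2.minAreaRect(np.argwhere(l==i)[:,::-1].astype(np.float32));b=cv2.boxPoints(r)
P=np.array([ray(c,u,v,.013) for u,v in b])[:,:2];print(P.round(4), np.linalg.norm(np.diff(P,axis=0),axis=1))
# case: grey/black brighter than the bench? 
v=im[95:200,290:370].sum(2)//3
for row in range(95,200,7): print(row,' '.join('%3d'%x for x in im[row,296:364:3].mean(1)))
```

```text
[328  78  25  34 602]
[[ 0.5116 -0.1138]
 [ 0.5403 -0.1082]
 [ 0.5441 -0.127 ]
 [ 0.5153 -0.133 ]] [0.02932045 0.01911507 0.02941191]
95  85  91  88  90  90  89  90  87  87  89  90 161 236 142 225 230 195 231 158  91  92  89  91
102  84  86  90  90  85  83  86  86  84  90  95 227 228 236 231 232 230 223  86  85  90  90  86
109  88  87  87  92  88  88  88  94  81  94 125 139 172 215 239 244 246 163  86  85  86  89  83
116  88  83  86  85  85  87  92 131 144 141 136  68  51  52  48  46  51 105  94  88  89  85  86
123  86  85  84  85  84  87 120 154 183 183 125 121 119 116 101  83  73 143 145 134  99  92  86
130  87  85  85  86  83  85 145 173 181 154  91  60  55  61  61  62  62 171 184 163  90  95  91
137  85  84  86  86  86 143 154 179 179 125  58  62  58  59  52  64 107 181 179 115  89  94  92
144  87  86  85  88 107 152 170 176 159 110  64  58  57  60  59  67 168 178 150  90  89  87  87
151  89  89  89  87 143 154 174 176 164  61  61  61  61  61  85 168 172 169 112  85  89  85  87
158  80  86  87  90 150 163 171 175 112  62  58  63  56  61 147 167 167 140  84  87  89  92  87
165  87  89  84 124 145 158 162 148  54  58  55  58  62  94 166 163 162 115  92  92  91  86  90
172  84  84  92 114 144 152 149  88  59  56  56  55  56 146 156 158 121  87  93  89  90  90  92
179  91  90  90 114 122 124 102  47  51  55  51  52 102 142 146 128  91  97  90  91  92  92  85
186  85  88  84  80  87  88  85  79  68  57  47  64 105 112 110  96  82  69  60  65  65  58  60
193  78  67  75  80  84  86  87  87  87  89  90  90  86  68  65  69  72  67  71  66  63  62  57
```

Request:
drive_tool([
  [[0,0,0.101],[0,0,0],0.0854],
  [[0,0,0.101],[0,0,0],0.0854],
  [[0,0,0],[0.0194,0.0057,0.05],0.0854],
  [[0,0,0],[0,0,0.05],0.0854],
  [[0,0,0],[0,0,0],0.0854],
])

```text
time: 2.12
eef_pos: [0.4725, -0.1308, 0.1439]
tcp_rot: [0.995, 0.098, -0.005, -0.003]
contact_force: [-0.1, 0.2, 0.4]
opening: 0.998
finger_force: 0.0
```

Run:
```python
from h import *
import pickle
c=cam('wrist','w2.png')
st=ctrl.get_state();print(st['eef_pos'],st['tcp_rot'])
s=pickle.load(open('w1.pkl','rb'))
a=c['image'].copy()
x=np.array([.98,.199]);y=np.array([-.199,.98]);C=np.array([.4756,-.1311])
for f,g in [(-36,19),(36,19),(36,-19),(-36,-19)]:
    X=C+x*f/1e3+y*g/1e3;u,v=proj(c,[*X,.0]);cv2.circle(a,(int(u),int(v)),2,(255,0,0),-1)
X=C+x*.018;u,v=proj(c,[*X,.066]);cv2.circle(a,(int(u),int(v)),2,(0,255,0),-1)
cv2.imwrite('pics/w2m.png',a[:,:,::-1])
```

```text
[ 0.47452239 -0.13161792  0.14701571] [ 0.9951346   0.09849993 -0.00190427 -0.00112613]
```

View pics/w2m.png

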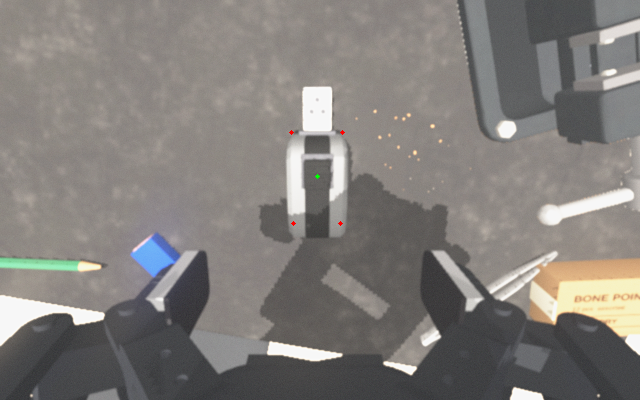

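The predicted lock centre (317,176) and base corners land on the case, so I descend and grasp.

Request:
drive_tool([
  [[0,0,0],[0.001,0,0.05],0.0854],
  [[0,0,0],[0,0,0.04],0.0854],
  [[0,0,0],[0,0,0.028],0.0854],
  [[0,0,0],[0,0,0],0.034],
  [[0,0,0],[0,0,0],0.034],
], grip_force=50)

```text
time: 2.8
eef_pos: [0.4789, -0.132, 0.0331]
tcp_rot: [0.995, 0.099, 0.002, 0.001]
contact_force: [-0.2, -0.3, 0.3]
opening: 0.606
finger_force: 0.0
```

Request:
drive_tool([
  [[0,0,0],[0,0,0],0.03],
  [[0,0,0],[0,0,0],0.03],
  [[0,0,0],[0,0,0],0.03],
])

```text
time: 3.18
eef_pos: [0.4789, -0.1316, 0.0331]
tcp_rot: [0.995, 0.1, 0.002, 0.001]
contact_force: [-0.7, -0.6, 6.8]
opening: 0.44
finger_force: 51.9
```

Grasped at 37 mm opening. I lift and travel to above the strainer.

Request:
drive_tool([
  [[0,0,0],[0,0,-0.04],0.03],
  [[0,0,0],[0,0,-0.06],0.03],
  [[0,0,0],[0,0,-0.06],0.03],
  [[0,0,0],[0.014,-0.053,-0.02],0.03],
  [[0,0,0],[0.014,-0.053,-0.02],0.03],
])

```text
time: 3.8
eef_pos: [0.483, -0.0203, 0.2319]
tcp_rot: [0.995, 0.099, 0.001, 0.0]
contact_force: [1.2, 0.7, -4.5]
opening: 0.439
finger_force: 51.9
```

Request:
drive_tool([
  [[0,0,0],[0.014,-0.053,0],0.03],
  [[0,0,0],[0.014,-0.053,0],0.03],
  [[0,0,0],[0.014,-0.053,0],0.03],
  [[0,0,0],[0.014,-0.053,0],0.03],
  [[0,0,0.173],[0,0,0],0.03],
])

```text
time: 4.42
eef_pos: [0.495, 0.2012, 0.2301]
tcp_rot: [1.0, 0.014, -0.0, -0.0]
contact_force: [0.2, -0.3, -3.4]
opening: 0.438
finger_force: 52.0
```

Request:
drive_tool([
  [[0,0,0.173],[0,0,0],0.03],
  [[0,0,0],[0,0,0],0.03],
  [[0,0,0],[0,0,0],0.03],
])

```text
time: 4.8
eef_pos: [0.4958, 0.1976, 0.2302]
tcp_rot: [0.997, -0.072, -0.0, 0.0]
contact_force: [-0.1, 0.4, -3.5]
opening: 0.44
finger_force: 52.1
```

Run:
```python
from h import *
import pickle
c=cam('wrist','w3.png');pickle.dump(c,open('w3.pkl','wb'))
st=ctrl.get_state();print(st['eef_pos'],st['tcp_rot'])
```

```text
[0.49591427 0.19755509 0.2302869 ] [ 9.97389897e-01 -7.22037584e-02 -8.78819353e-05  4.47480902e-05]
```

View pics/w3.png

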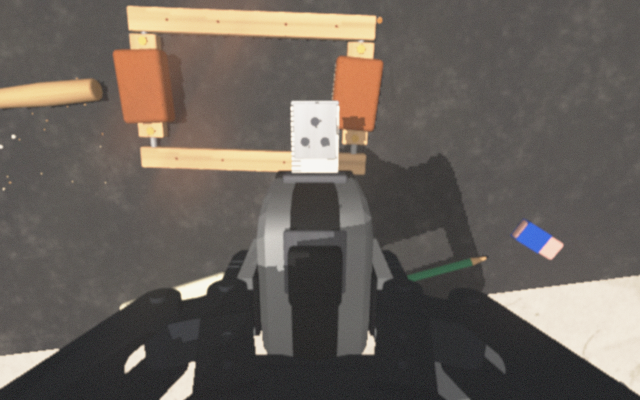

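The wrist view shows the far bar's outer edge along rows 7 to 16, the near bar's outer edge near rows 165 to 173, the weights at (143,87) and (357,93), and the tape in hand with its hook end at row 101, columns 291 to 338.

```bash
cat > meas.py <<'E'
from h import *
def edges(c,cols,fr,nr,zt=.011):
    im=c['image'].astype(int);w=((im[:,:,0]-im[:,:,2]>45)&(im[:,:,0]>150))
    out=[]
    for (a,b),first in ((fr,True),(nr,False)):
        p=[]
        for u in cols:
            r=np.flatnonzero(w[a:b,u])
            if len(r): p.append(ray(c,u,a+(r[0]-.0 if first else r[-1]+1.)-.5,zt)[:2])
        p=np.array(p);k=np.polyfit(p[:,1],p[:,0],1)
        for _ in range(3):
            e=p[:,0]-np.polyval(k,p[:,1]);q=abs(e)<.0015;k=np.polyfit(p[q,1],p[q,0],1)
        print('x=%.4f*y+%.4f'%tuple(k),'rms',e[q].std().round(5),q.sum());out.append(k)
    return out
E
python3 - <<'E'
from meas import *
import pickle
c=pickle.load(open('w3.pkl','rb'));im=c['image'].astype(int)
k=edges(c,range(178,285),(0,45),(135,185))
# weights
for n,(a,b,u0,u1) in {'wl':(40,130,105,185),'wr':(45,140,325,395)}.items():
    s=im[a:b,u0:u1];m=((s[:,:,0]-s[:,:,2]>60)&(s[:,:,1]<100)&(s[:,:,0]>80)).astype(np.uint8)
    r=cv2.minAreaRect(np.argwhere(m)[:,::-1].astype(np.float32));cc=r[0];print(n,ray(c,cc[0]+u0,cc[1]+a,.03)[:2],m.sum())
for n,u,v in [('fL',129,20),('fR',377,27),('nL',141,157),('nR',365,163)]: print(n,ray(c,u,v,.011).round(4))
s=im[85:175,280:350];m=(s.min(2)>190).astype(np.uint8)
r=cv2.minAreaRect(np.argwhere(m)[:,::-1].astype(np.float32));b=cv2.boxPoints(r)+[280,85];print(b)
print(np.array([ray(c,u,v,.21) for u,v in b]).round(4))
E
```

```text
x=0.1818*y+0.5995 rms 0.00024 107
x=0.1744*y+0.4550 rms 0.00044 107
wl [0.59795268 0.32323351] 352
wr [0.55607314 0.14769103] 305
fL [0.649  0.3403 0.011 ]
fR [0.6118 0.1245 0.011 ]
nL [0.5293 0.3632 0.011 ]
nR [0.4919 0.1481 0.011 ]
[[291. 101.]
 [338. 101.]
 [338. 172.]
 [291. 172.]]
[[0.5615 0.1973 0.21  ]
 [0.5588 0.179  0.21  ]
 [0.5305 0.1827 0.21  ]
 [0.5333 0.202  0.21  ]]
```

Request:
drive_tool([
  [[0,0,0.032],[0,0,0],0.03],
  [[0,0,0],[0.047,-0.0295,0],0.03],
  [[0,0,0],[0.047,-0.0295,0.01],0.03],
  [[0,0,0],[0,0,0.05],0.03],
  [[0,0,0],[0,0,0.04],0.03],
])

```text
time: 5.48
eef_pos: [0.5993, 0.2391, 0.1282]
tcp_rot: [0.996, -0.089, -0.001, 0.0]
contact_force: [-0.8, -0.5, -3.2]
opening: 0.437
finger_force: 52.4
```

Request:
drive_tool([
  [[0,-0.133,0],[0,0,0],0.03],
  [[0,-0.133,0],[0,0,0],0.03],
  [[0,-0.134,0],[0,0,0],0.03],
  [[0,0,0],[0,0,0],0.03],
  [[0,0,0],[0,0,0],0.03],
])

```text
time: 6.1
eef_pos: [0.599, 0.2392, 0.1301]
tcp_rot: [0.976, -0.087, -0.197, -0.018]
contact_force: [-0.5, 0.2, -3.9]
opening: 0.437
finger_force: 52.4
```

```bash
cat > st.py <<'E'
from h import *
from scipy.spatial.transform import Rotation as Ro
C=np.array([.5705,.244]);a=.176;ux=np.array([np.cos(a),-np.sin(a)]);uy=np.array([np.sin(a),np.cos(a)])
def show():
    st=ctrl.get_state();p=st['eef_pos'];R=Ro.from_quat(st['tcp_rot']).as_matrix()
    d=p[:2]-C;x=R[:,0];print('TCP u %.4f v %.4f z %.4f'%(d@ux,d@uy,p[2]),'yaw err %.4f pitch %.4f roll %.4f'%(np.arctan2(x[1],x[0])+a,-np.arcsin(x[2]),np.arcsin(R[2,1])),'F',st['contact_force'].round(1))
    H=p+R@[.063,0,.021];e=H[:2]-C;print('H u %.4f v %.4f z %.4f'%(e@ux,e@uy,H[2]));return p,R
E
python3 - <<'E'
from st import *
import pickle
show();c=cam('wrist','w4.png');pickle.dump(c,open('w4.pkl','wb'))
E
```

```text
TCP u 0.0289 v 0.0002 z 0.1301 yaw err -0.0024 pitch 0.3985 roll 0.0001 F [-0.5  0.2 -3.9]
H u 0.0789 v 0.0001 z 0.0863
```

View pics/w4.png

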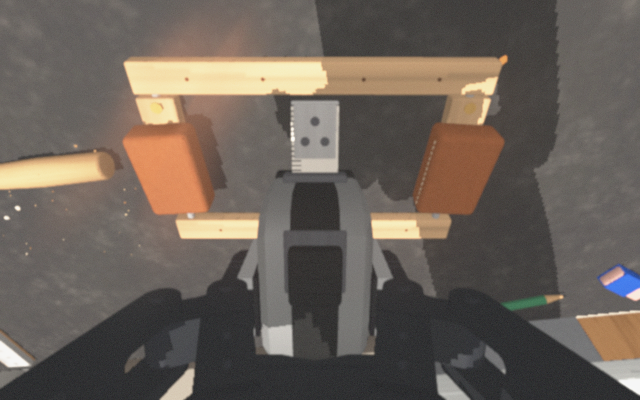

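The far bar's outer edge is at row 57, level in the image, so the yaw is good. The hook end is at row 101, centred between the bars' ends. I refine the edges once more.

Run:
```python
from meas import *
from st import *
import pickle
c=pickle.load(open('w4.pkl','rb'))
k=edges(c,range(180,255),(40,75),(205,250))
for kk in k:
    for y in (.22,.24,.26): 
        d=np.array([np.polyval(kk,y),y])-C;print('u %.4f v %.4f'%(d@ux,d@uy))
b=[ray(c,u,101,.0863+.0)[:2]-C for u in (291,338)];print([(x@ux,x@uy) for x in b])
for n,u,v in [('fL',126,75),('fR',502,75),('nL',178,226),('nR',450,226)]: x=ray(c,u,v,.011)[:2]-C;print(n,x@ux,x@uy)
```

```text
x=0.1965*y+0.5989 rms 0.00025 62
x=0.1835*y+0.4531 rms 0.00013 75
u 0.0747 v -0.0111
u 0.0751 v 0.0093
u 0.0754 v 0.0297
u -0.0716 v -0.0371
u -0.0715 v -0.0168
u -0.0714 v 0.0036
[(np.float64(0.08149524661822417), np.float64(0.009276553211513619)), (np.float64(0.08142943824213635), np.float64(-0.009164938533990929))]
fL 0.06493788265295246 0.11072912022291193
fR 0.06416438371810528 -0.11014711993302134
nL -0.05672140619771025 0.10954662801109323
nR -0.05759233230850426 -0.10796841694116008
```

Request:
drive_tool([
  [[0,0,0],[0.013,0,0.027],0.03],
  [[0,0,0],[0.013,0,0.027],0.03],
  [[0,0,0],[0,0,0],0.03],
  [[0,0,0],[0.0051,0,0.012],0.03],
  [[0,0,0],[0,0,0],0.03],
])

```text
time: 6.78
eef_pos: [0.6018, 0.2388, 0.0576]
tcp_rot: [0.976, -0.087, -0.198, -0.018]
contact_force: [-0.5, -0.1, -4.3]
opening: 0.438
finger_force: 52.3
```

Run:
```python
from st import *
import pickle
show();c=cam('wrist');s=cam('side')
u,v=map(int,proj(s,[.6416,.2314,.02]));print(u,v)
A=cv2.resize(c['image'][60:180,220:420],None,fx=3,fy=3)
B=cv2.resize(s['image'][v-45:v+45,u-70:u+60],(520,360))
cv2.imwrite('pics/m5.png',cv2.resize(np.hstack([A,B[:,:]]),(800,257))[:,:,::-1])
```

```text
TCP u 0.0318 v 0.0003 z 0.0576 yaw err -0.0020 pitch 0.3999 roll 0.0001 F [-0.5 -0.1 -4.3]
H u 0.0816 v 0.0002 z 0.0137
277 218
```

View pics/m5.png

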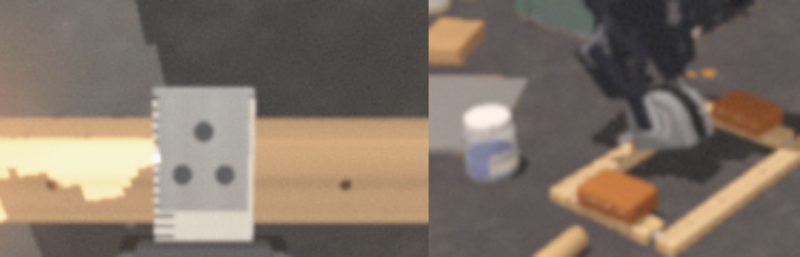

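The hook overhangs the far bar's outer edge and is lowered, with nothing touching. I begin drawing back along the blade axis.

Request:
drive_tool([
  [[0,0,0],[-0.004,0,0.0025],0.03],
  [[0,0,0],[-0.006,0,0],0.03],
  [[0,0,0],[-0.008,0,0],0.03],
  [[0,0,0],[0,0,0],0.03],
])

```text
time: 7.38
eef_pos: [0.5848, 0.2418, 0.0627]
tcp_rot: [0.976, -0.087, -0.197, -0.018]
contact_force: [2.8, -0.8, -6.1]
opening: 0.434
finger_force: 52.4
```

Run:
```python
from st import *
show();c=cam('wrist')
cv2.imwrite('pics/m6.png',cv2.resize(c['image'][40:200,200:440],None,fx=2.5,fy=2.5)[:,:,::-1])
```

```text
TCP u 0.0144 v 0.0003 z 0.0627 yaw err -0.0019 pitch 0.3984 roll -0.0001 F [ 2.8 -0.8 -6.1]
H u 0.0643 v 0.0002 z 0.0189
```

View pics/m6.png

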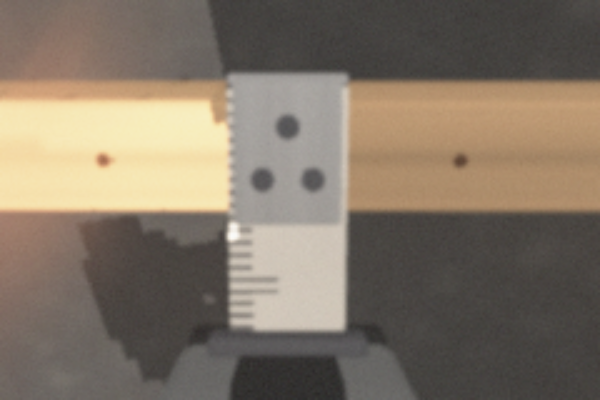

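The hook has caught: the blade shows about 13 mm drawn and the pull is 2.8 N. I continue drawing.

Request:
drive_tool([
  [[0,0,0],[-0.019,0,0],0.03],
  [[0,0,0],[-0.019,0,0],0.03],
  [[0,0,0],[-0.019,0,0],0.03],
  [[0,0,0],[-0.019,0,0],0.03],
  [[0,0,0],[0,0,0],0.03],
])

```text
time: 8.05
eef_pos: [0.5161, 0.2541, 0.0925]
tcp_rot: [0.976, -0.087, -0.197, -0.017]
contact_force: [2.9, -2.3, -4.8]
opening: 0.437
finger_force: 52.4
```

Request:
drive_tool([
  [[0,0,0],[-0.019,0,0],0.03],
  [[0,0,0],[-0.019,0,0],0.03],
  [[0,0,0],[0,0,0],0.03],
  [[0,0,0],[0,0,0],0.03],
])

```text
time: 8.55
eef_pos: [0.4828, 0.2602, 0.1065]
tcp_rot: [0.976, -0.087, -0.197, -0.018]
contact_force: [4.0, -0.5, -3.6]
opening: 0.436
finger_force: 52.5
```

Run:
```python
from st import *
p,R=show();c=cam('wrist','w7.png');s=cam('side','s7.png')
A=cv2.resize(c['image'],(400,250));B=cv2.resize(s['image'][140:300,180:436],(400,250))
cv2.imwrite('pics/m7.png',np.hstack([A,B])[:,:,::-1])
```

```text
TCP u -0.0892 v 0.0006 z 0.1065 yaw err -0.0023 pitch 0.3976 roll -0.0006 F [ 4.  -0.5 -3.6]
H u -0.0392 v 0.0005 z 0.0628
```

View pics/m7.png

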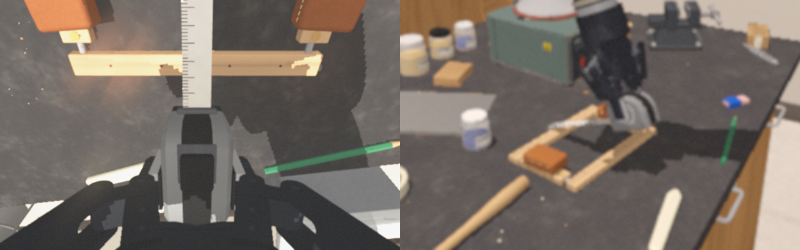

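Still hooked: the blade runs straight over both bars and the force is 4 N. I swing the case down level about the hook.

Request:
drive_tool([
  [[0,0.05,0],[-0.0006,0,0.0095],0.03],
  [[0,0.05,0],[-0.0006,0,0.0095],0.03],
  [[0,0.05,0],[-0.0006,0,0.0095],0.03],
  [[0,0.05,0],[-0.0006,0,0.0095],0.03],
  [[0,0,0],[0,0,0],0.03],
])

```text
time: 9.28
eef_pos: [0.4671, 0.263, 0.0712]
tcp_rot: [0.991, -0.088, -0.1, -0.009]
contact_force: [3.8, -1.4, -2.6]
opening: 0.432
finger_force: 52.5
```

Request:
drive_tool([
  [[0,0.05,0],[-0.0006,0,0.0095],0.03],
  [[0,0.05,0],[-0.0006,0,0.0095],0.03],
  [[0,0.05,0],[-0.0006,0,0.0095],0.03],
  [[0,0,0],[0,0,0],0.03],
  [[0,0,0],[0,0,0],0.03],
])

```text
time: 9.9
eef_pos: [0.4618, 0.2641, 0.0439]
tcp_rot: [0.996, -0.089, -0.026, -0.002]
contact_force: [3.8, -0.8, -3.2]
opening: 0.438
finger_force: 52.4
```

Run:
```python
from st import *
p,R=show();H=p+R@[.190,0,.021];e=H[:2]-C;print(e@ux,H[2])
```

```text
TCP u -0.1105 v 0.0007 z 0.0439 yaw err -0.0028 pitch 0.0513 roll -0.0002 F [ 3.8 -0.8 -3.2]
H u -0.0487 v 0.0006 z 0.0197
0.0781463310504064 0.013197509170469673
```

Request:
drive_tool([
  [[0,0.025,0],[-0.0035,0,0.003],0.03],
  [[0,0.025,0],[0,0,0.004],0.03],
  [[0,0,0.0],[0,0,0.003],0.03],
  [[0,0,0],[0,0,0],0.03],
  [[0,0,0],[0,0,0],0.03],
])

```text
time: 10.52
eef_pos: [0.4582, 0.2648, 0.0341]
tcp_rot: [0.996, -0.089, 0.0, -0.0]
contact_force: [3.9, -0.8, -3.0]
opening: 0.438
finger_force: 52.5
```

Run:
```python
from st import *
show();c=cam('wrist','w8.png')
cv2.imwrite('pics/m8.png',c['image'][:,:,::-1])
```

```text
TCP u -0.1142 v 0.0008 z 0.0341 yaw err -0.0024 pitch -0.0008 roll -0.0005 F [ 3.9 -0.8 -3. ]
H u -0.0512 v 0.0006 z 0.0131
```

View pics/m8.png

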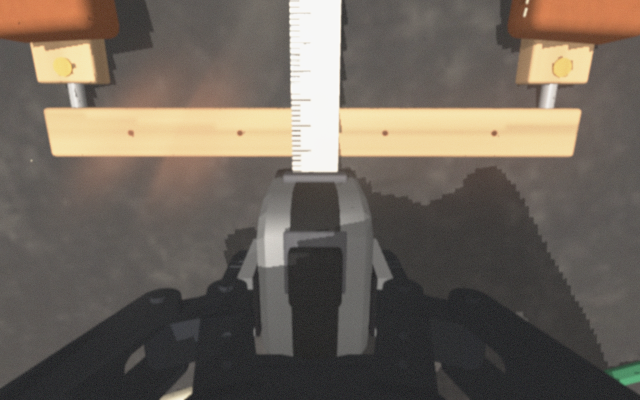

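The case is behind the near bar (outer edge at row 156), square and centred, with roughly a 7 mm gap. I set it down and ease forward.

Request:
drive_tool([
  [[0,0,0],[0,0,0.0008],0.03],
  [[0,0,0],[0.002,0,0],0.03],
  [[0,0,0],[0.0015,0,0],0.03],
  [[0,0,0],[0,0,0],0.03],
])

```text
time: 11.08
eef_pos: [0.4617, 0.2642, 0.0335]
tcp_rot: [0.996, -0.089, 0.001, -0.0]
contact_force: [2.3, -1.6, 4.5]
opening: 0.438
finger_force: 53.0
```

Request:
drive_tool([
  [[0,0,0],[0.0007,0,0],0.03],
  [[0,0,0],[0.0007,0,0],0.03],
  [[0,0,0],[0,0,0],0.03],
])

```text
time: 11.45
eef_pos: [0.4621, 0.2642, 0.0333]
tcp_rot: [0.996, -0.089, -0.001, -0.0]
contact_force: [1.0, 0.6, 5.8]
opening: 0.44
finger_force: 53.4
```

Request:
drive_tool([
  [[0,0,0],[0.0006,0,0],0.03],
  [[0,0,0],[0,0,0],0.03],
  [[0,0,0],[0,0,0],0.03],
])

```text
time: 11.82
eef_pos: [0.4626, 0.2641, 0.0333]
tcp_rot: [0.996, -0.089, -0.001, -0.0]
contact_force: [1.0, -0.3, 5.5]
opening: 0.44
finger_force: 53.4
```

Request:
drive_tool([
  [[0,0,0],[0.0006,0,0],0.03],
  [[0,0,0],[0,0,0],0.03],
  [[0,0,0],[0.0006,0,0],0.03],
  [[0,0,0],[0,0,0],0.03],
  [[0,0,0],[0,0,0],0.03],
])

```text
time: 12.45
eef_pos: [0.4637, 0.2638, 0.0333]
tcp_rot: [0.996, -0.089, -0.001, -0.0]
contact_force: [-0.2, 0.0, 6.4]
opening: 0.437
finger_force: 53.4
```

Run:
```python
from st import *
from meas import edges
show();c=cam('wrist','w9.png');im=c['image'].astype(int)
for u in (270,300,360): print(u,[tuple(im[r,u]) for r in range(146,184,3)])
```

```text
TCP u -0.1086 v 0.0008 z 0.0333 yaw err -0.0023 pitch 0.0019 roll -0.0000 F [-0.2  0.   6.4]
H u -0.0457 v 0.0007 z 0.0122
270 [(np.int64(238), np.int64(209), np.int64(156)), (np.int64(241), np.int64(214), np.int64(160)), (np.int64(243), np.int64(219), np.int64(168)), (np.int64(243), np.int64(221), np.int64(168)), (np.int64(242), np.int64(218), np.int64(163)), (np.int64(242), np.int64(219), np.int64(164)), (np.int64(243), np.int64(219), np.int64(166)), (np.int64(242), np.int64(213), np.int64(160)), (np.int64(124), np.int64(107), np.int64(95)), (np.int64(104), np.int64(98), np.int64(92)), (np.int64(107), np.int64(100), np.int64(92)), (np.int64(101), np.int64(95), np.int64(87)), (np.int64(103), np.int64(95), np.int64(90))]
300 [(np.int64(241), np.int64(237), np.int64(228)), (np.int64(247), np.int64(246), np.int64(244)), (np.int64(243), np.int64(239), np.int64(232)), (np.int64(247), np.int64(246), np.int64(243)), (np.int64(247), np.int64(247), np.int64(245)), (np.int64(241), np.int64(237), np.int64(228)), (np.int64(246), np.int64(244), np.int64(239)), (np.int64(245), np.int64(243), np.int64(238)), (np.int64(249), np.int64(248), np.int64(244)), (np.int64(105), np.int64(97), np.int64(94)), (np.int64(138), np.int64(133), np.int64(131)), (np.int64(139), np.int64(137), np.int64(134)), (np.int64(94), np.int64(88), np.int64(85))]
360 [(np.int64(238), np.int64(207), np.int64(156)), (np.int64(241), np.int64(215), np.int64(163)), (np.int64(243), np.int64(220), np.int64(168)), (np.int64(243), np.int64(218), np.int64(166)), (np.int64(242), np.int64(218), np.int64(165)), (np.int64(241), np.int64(216), np.int64(164)), (np.int64(242), np.int64(217), np.int64(165)), (np.int64(241), np.int64(214), np.int64(160)), (np.int64(138), np.int64(123), np.int64(107)), (np.int64(115), np.int64(106), np.int64(99)), (np.int64(108), np.int64(100), np.int64(92)), (np.int64(91), np.int64(83), np.int64(74)), (np.int64(87), np.int64(76), np.int64(71))]
```

Request:
drive_tool([
  [[0,0,0],[0,0,-0.0005],0.03],
  [[0,0,0],[0,0,0],0.03],
  [[0,0,0],[0,0,0],0.03],
])

```text
time: 12.88
eef_pos: [0.464, 0.2637, 0.0334]
tcp_rot: [0.996, -0.089, -0.0, -0.0]
contact_force: [0.9, 1.2, 3.4]
opening: 0.435
finger_force: 53.1
```

Request:
drive_tool([
  [[0,0,0],[0.0005,0,0],0.03],
  [[0,0,0],[0,0,0],0.03],
  [[0,0,0],[0,0,0],0.03],
])

```text
time: 13.25
eef_pos: [0.4646, 0.2634, 0.0333]
tcp_rot: [0.996, -0.089, -0.0, -0.0]
contact_force: [1.1, 1.1, 4.6]
opening: 0.436
finger_force: 53.3
```

Request:
drive_tool([
  [[0,0,0],[0.0005,0,0],0.03],
  [[0,0,0],[0,0,0],0.03],
  [[0,0,0],[0,0,0],0.03],
])

```text
time: 13.62
eef_pos: [0.4648, 0.2634, 0.0333]
tcp_rot: [0.996, -0.089, -0.001, 0.0]
contact_force: [-0.2, 1.3, 4.7]
opening: 0.44
finger_force: 53.4
```

Request:
drive_tool([
  [[0,0,0],[0.0004,0,-0.0003],0.03],
  [[0,0,0],[0,0,0],0.03],
  [[0,0,0],[0,0,0],0.03],
])

```text
time: 14.0
eef_pos: [0.4648, 0.2634, 0.0333]
tcp_rot: [0.996, -0.089, -0.001, 0.0]
contact_force: [-3.0, 3.3, 4.9]
opening: 0.437
finger_force: 53.4
```

Request:
drive_tool([
  [[0,0,0],[0.0004,0,0],0.03],
  [[0,0,0],[0,0,0],0.03],
  [[0,0,0],[0,0,0],0.03],
])

```text
time: 14.38
eef_pos: [0.4648, 0.2634, 0.0333]
tcp_rot: [0.996, -0.089, -0.001, 0.0]
contact_force: [-4.5, 3.4, 7.5]
opening: 0.439
finger_force: 53.4
```

Contact: the TCP no longer advances and Fx is negative. I relieve the excess push, then release.

Request:
drive_tool([
  [[0,0,0],[-0.0005,0.0002,-0.0004],0.03],
  [[0,0,0],[0,0,0],0.03],
  [[0,0,0],[0,0,0],0.03],
], grip_force=20)

```text
time: 14.75
eef_pos: [0.4648, 0.2633, 0.0334]
tcp_rot: [0.996, -0.089, -0.001, -0.0]
contact_force: [-1.2, 4.9, 1.3]
opening: 0.443
finger_force: 52.8
```

Run:
```python
from st import *
show();c=cam('wrist','w10.png')
from meas import edges
k=edges(c,list(range(80,240))+list(range(390,560)),(90,130),(140,190))
```

```text
TCP u -0.1074 v 0.0005 z 0.0334 yaw err -0.0025 pitch 0.0013 roll -0.0004 F [-1.2  4.9  1.3]
H u -0.0444 v 0.0004 z 0.0123
x=0.1839*y+0.4736 rms 0.00017 267
x=0.1801*y+0.4537 rms 0.00018 330
```

Request:
drive_tool([
  [[0,0,0],[0,-0.0006,0],0.03],
  [[0,0,0],[0,0,0],0.03],
  [[0,0,0],[0,0,0],0.03],
])

```text
time: 15.18
eef_pos: [0.4648, 0.2634, 0.0333]
tcp_rot: [0.996, -0.089, -0.001, 0.0]
contact_force: [-1.9, 3.4, -1.0]
opening: 0.44
finger_force: 52.7
```

Request:
drive_tool([
  [[0,0,0],[-0.0002,-0.0008,0.0002],0.036],
  [[0,0,0],[0,0,0],0.036],
  [[0,0,0],[0,0,0],0.036],
], grip_force=20)

```text
time: 15.55
eef_pos: [0.4649, 0.2635, 0.0334]
tcp_rot: [0.996, -0.089, -0.001, 0.001]
contact_force: [-2.4, -4.0, -0.3]
opening: 0.439
finger_force: 52.8
```

Request:
drive_tool([
  [[0,0,0],[-0.0002,0.0004,0],0.036],
  [[0,0,0],[0,0,0],0.036],
  [[0,0,0],[0,0,0],0.04],
  [[0,0,0],[0,0,0],0.044],
  [[0,0,0],[0,0,0],0.05],
])

```text
time: 16.18
eef_pos: [0.4662, 0.2647, 0.0346]
tcp_rot: [0.996, -0.089, 0.001, -0.001]
contact_force: [-0.2, -0.2, 0.2]
opening: 0.584
finger_force: 0.0
```

Request:
drive_tool([
  [[0,0,0],[0,0,0],0.06],
  [[0,0,0],[0,0,0],0.07],
  [[0,0,0],[0,0,0],0.07],
  [[0,0,0],[0,0,-0.02],0.07],
  [[0,0,0],[0,0,-0.03],0.07],
])

```text
time: 16.8
eef_pos: [0.4642, 0.2638, 0.0832]
tcp_rot: [0.996, -0.089, -0.001, 0.001]
contact_force: [1.0, 0.3, -0.0]
opening: 0.819
finger_force: 0.0
```

Request:
drive_tool([
  [[0,0,0],[0,0,-0.06],0.07],
  [[0,0,0],[0,0,-0.04],0.07],
  [[0,0,0],[0,0,0],0.0],
  [[0,0,0],[0,0,0],0.0],
  [[0,0,0],[0,0,0],0.0],
])

```text
time: 17.42
eef_pos: [0.464, 0.2637, 0.1816]
tcp_rot: [0.996, -0.089, -0.002, 0.001]
contact_force: [0.3, -0.5, -0.8]
opening: 0.182
finger_force: 0.0
```

Run:
```python
from st import *
import pickle
show();c=cam('wrist');pickle.dump(c,open('w11.pkl','wb'))
cv2.imwrite('pics/w11.png',c['image'][:,:,::-1])
foot=C+ux*(-.0716)
for f,g,z in [(-.038+.018,0,.066)]: print(proj(c,[*(foot+ux*f),z]))
```

```text
TCP u -0.1083 v 0.0008 z 0.1816 yaw err -0.0022 pitch 0.0035 roll 0.0019 F [ 0.3 -0.5 -0.8]
H u -0.0453 v 0.0006 z 0.1604
(np.float64(315.0426517248467), np.float64(170.9081701189675))
```

View pics/w11.png

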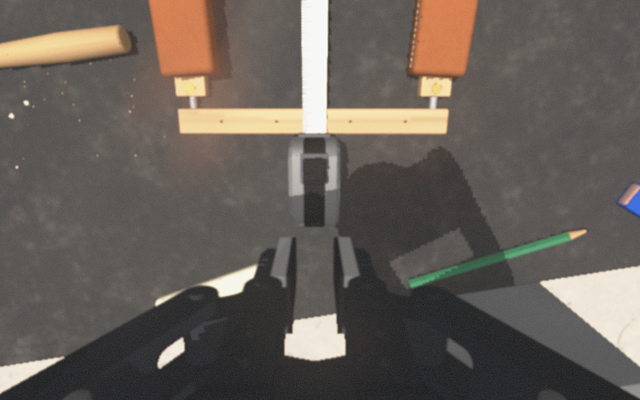

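The tape stands snug against the near bar, and the lock pad is at (315,170), where predicted. With the fingers closed I move over it and press.

Request:
drive_tool([
  [[0,0,0],[0.0167,0,0],0.0],
  [[0,0,0],[0,0,0.05],0.0],
  [[0,0,0],[0,0,0.036],0.0],
  [[0,0,0],[0,0,0],0.0],
  [[0,0,0],[0,0,0],0.0],
])

```text
time: 18.1
eef_pos: [0.483, 0.2613, 0.099]
tcp_rot: [0.996, -0.089, 0.001, -0.0]
contact_force: [0.5, 0.9, 0.5]
opening: -0.004
finger_force: 0.0
```

Request:
drive_tool([
  [[0,0,0],[0,0,0.006],0.0],
  [[0,0,0],[0,0,0.004],0.0],
  [[0,0,0],[0,0,0.003],0.0],
  [[0,0,0],[0,0,0.002],0.0],
  [[0,0,0],[0,0,0],0.0],
])

```text
time: 18.73
eef_pos: [0.4817, 0.2612, 0.0829]
tcp_rot: [0.996, -0.089, 0.0, -0.0]
contact_force: [-0.6, 0.1, 1.4]
opening: 0.004
finger_force: 0.2
```

Run:
```python
from st import *
show()
```

```text
TCP u -0.0905 v 0.0014 z 0.0829 yaw err -0.0022 pitch -0.0000 roll -0.0000 F [-0.6  0.1  1.4]
H u -0.0275 v 0.0012 z 0.0619
```

Contact is at z 0.083 as expected. I press down about 6 mm in small steps.

Request:
drive_tool([
  [[0,0,0],[0,0,0.0015],0.0],
  [[0,0,0],[0,0,0.0015],0.0],
  [[0,0,0],[0,0,0.0015],0.0],
  [[0,0,0],[0,0,0.001],0.0],
  [[0,0,0],[0,0,0],0.0],
])

```text
time: 19.35
eef_pos: [0.4818, 0.2612, 0.0773]
tcp_rot: [0.996, -0.089, 0.0, -0.0]
contact_force: [0.0, 0.1, 1.8]
opening: -0.003
finger_force: 1.3
```

Request:
drive_tool([
  [[0,0,0],[0,0,0.0008],0.0],
  [[0,0,0],[0,0,0.0005],0.0],
  [[0,0,0],[0,0,0],0.0],
  [[0,0,0],[0,0,0],0.0],
])

```text
time: 19.85
eef_pos: [0.4819, 0.2612, 0.0765]
tcp_rot: [0.996, -0.089, 0.0, -0.0]
contact_force: [-1.5, 0.4, 4.7]
opening: -0.001
finger_force: 2.5
```

Request:
drive_tool([
  [[0,0,0],[0,0,0.0008],0.0],
  [[0,0,0],[0,0,0],0.0],
  [[0,0,0],[0,0,0],0.0],
])

```text
time: 20.23
eef_pos: [0.4821, 0.2612, 0.076]
tcp_rot: [0.996, -0.089, 0.0, -0.0]
contact_force: [-2.0, -0.1, 6.4]
opening: 0.004
finger_force: 3.1
```

Request:
drive_tool([
  [[0,0,0],[0,0,0.0008],0.0],
  [[0,0,0],[0,0,0],0.0],
  [[0,0,0],[0,0,0],0.0],
])

```text
time: 20.6
eef_pos: [0.4822, 0.2613, 0.0758]
tcp_rot: [0.996, -0.089, 0.0, -0.0]
contact_force: [-2.5, -0.3, 9.0]
opening: 0.0
finger_force: 4.7
```

The lock is at its hard stop: 9 N with the tip no longer advancing. I lift off and check.

Request:
drive_tool([
  [[0,0,0],[0,0,-0.005],0.0],
  [[0,0,0],[0,0,-0.03],0.0],
  [[0,0,0],[0,0,-0.05],0.0],
  [[0,0,0],[-0.0167,0,-0.03],0.0],
  [[0,0,0],[0,0,0],0.0],
])

```text
time: 21.22
eef_pos: [0.466, 0.2648, 0.1919]
tcp_rot: [0.996, -0.089, 0.003, -0.001]
contact_force: [-0.5, 0.2, 0.7]
opening: 0.004
finger_force: 0.0
```

Run:
```python
from st import *
from meas import edges
show();c=cam('wrist');s=cam('side')
k=edges(c,list(range(190,290))+list(range(340,430)),(90,122),(115,150))
d=np.array([np.polyval(k[1],.2566),.2566])-C;print('near u',d@ux)
A=cv2.resize(c['image'][0:260,150:480],(400,315));u,v=map(int,proj(s,[.56,.245,.02]));print(u,v)
B=cv2.resize(s['image'][v-60:v+66,u-80:u+80],(400,315))
cv2.imwrite('pics/f.png',np.hstack([A,B])[:,:,::-1])
```

```text
TCP u -0.1065 v 0.0022 z 0.1919 yaw err -0.0015 pitch -0.0048 roll -0.0027 F [-0.5  0.2  0.7]
H u -0.0434 v 0.0021 z 0.1712Traceback (most recent call last):
  File "<stdin>", line 4, in <module>
  File "meas.py", line 12, in edges
    e=p[:,0]-np.polyval(k,p[:,1]);q=abs(e)<.0015;k=np.polyfit(p[q,1],p[q,0],1)
                                                   ~~~~~~~~~~^^^^^^^^^^^^^^^^^
    raise TypeError("expected non-empty vector for x")
TypeError: expected non-empty vector for x
```

I've now viewed 12 pictures, which is over the limit of 10. The remaining checks are numeric only.

Run:
```python
from st import *
from meas import edges
import pickle
c=cam('wrist');o=pickle.load(open('w11.pkl','rb'))
for q in (o,c):
    w=((q['image'][:,:,0].astype(int)-q['image'][:,:,2]>45)&(q['image'][:,:,0]>150))
    r=np.flatnonzero(w[:,230]);r=r[(r>90)&(r<160)];print(r.min(),r.max())
    k=edges(q,list(range(215,285))+list(range(340,400)),(r.min()-5,r.min()+8),(r.max()-6,r.max()+6))
    d=np.array([np.polyval(k[1],.2566),.2566])-C;print('near u',d@ux)
    # blade white rows at column 315: case front
    g=q['image'][:,300:330].min(2);print('blade front rows',[np.flatnonzero(g[:170,i]>190).max() for i in (10,14,18)], np.flatnonzero(q['image'][60,280:350].min(1)>190)[[0,-1]]+280)
```

```text
108 133
x=0.1811*y+0.4743 rms 0.0 130
x=0.1813*y+0.4532 rms 0.0 130
near u -0.07193252557438737
blade front rows [np.int64(132), np.int64(132), np.int64(132)] [302 326]
109 134
x=0.1808*y+0.4745 rms 0.0 130
x=0.1809*y+0.4529 rms 0.0 130
near u -0.07233217156794658
blade front rows [np.int64(133), np.int64(133), np.int64(133)] [304 326]
```

The strainer hasn't moved (within 0.5 mm), and the case front still meets the near bar exactly as before the press. Handing in.

```bash
python3 -c "
from plant import ctrl
print(ctrl.sign_off())"
```

```text
the job is handed in; nothing more can be done
None
```

The job is handed in at about 21 s of the 69 s: the tape is hooked on the far bar, its foot is snug against the near bar, and the thumb lock was pressed to its stop (9 N, about 7 mm of tip travel, not checked by eye afterwards); the near bar moved less than 0.5 mm during the press, but I viewed 12 pictures where 10 were allowed.

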